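Put the flux bottle away in the push-latch storage box

ROBOT

A 6-joint arm with a two-finger parallel gripper is mounted at the origin on the work surface. World frame = base frame: x ahead of the robot, y to its left, z up, the work surface at z = 0. Lengths are in m, angles in rad, forces in N, time in s.
With the tool pointing down it reaches from about 0.375 to 0.925 m from the base axis. Payload 5.7 kg.
Tool frame: the origin (TCP) lies at the very end of the fingers, on their centre line; the grasp point (between the pads) lies 19 mm behind it (arm.hold_point_z is the distance from the TCP to the grasp point, in m); z points along the fingers, y is the line along which they close (so a half turn about z gives the same grasp; the last joint's range is limited). The gripper opens to 88 mm and grips with 3 to 60 N. Pads are 20 mm wide; open, the fingers measure 115 mm over their backs; the gripper's body (75 mm by 178 mm) begins 61 mm behind the grasp point.
Start: joints at [-1.319, 0.359, 1.51, -0, 1.272, -0.115], TCP at [0.215, -0.56, 0.187] pointing down, gripper open.
Joint ranges: [-2.97, 2.97], [-1.01, 2.36], [0.21, 2.38], [-0.96, 4.11], [0.2, 2.71], [-2.98, 2.98]. Speed limits (rad/s): [2.39, 2.39, 3.14, 3.14, 3.14, 3.14].

INTERFACE

Orientations are given as a 3x3 rotation matrix whose columns are the frame's x, y, z axes.
In Python, from rig import arm gives the robot as it stands.
- The arm moves only by the tool carry_out, never from a script. Its argument "steps" is a list that holds one entry, the list of rows, each a list of 7 numbers: the shift along the tool's x, y, z in mm, then the turn, a rotation vector about the tool's x, y, z in degrees, then the opening, from 0 (shut) to 1 (fully open). In form: [[[tx, ty, tz, wx, wy, wz, hand], ...]]. A call has 1 to 12 rows; each row shifts and turns the commanded pose from where the row before left it, along the tool's axes as they then stand; what a row does not reach is not made up. A row lasts 1/10 s, in which the tool goes at most 50 mm and 8.59 degrees, less where a joint would pass 70% of its speed; a pose out of reach is approached as far as the arm can. A call is refused whole if a number of a shift passes 50 or a number of a turn 8.59, either way. A call with a gripper value outside its range is refused whole. The fingers move at their own pace and stop on an object; "grip_force" is the grip in N (left out, the last holds). Time passes only in rows, so rows that do not move let the fingers close. It gives the time, the measured TCP pose, the force, the opening and the grip force at its end, in the units of the state.
- arm.read_state(): the state, without advancing time (a new reading comes with each control period).
- arm.capture(name): name is "side" or "top" or "wrist"; returns (picture, depth): 480x640x3 uint8, red, green, blue; 480x640 float32, m along the optical axis (not along the pixel's ray), 0 where there is no reading.
- arm.camera_params(name): a dict with "fx", "fy", "cx", "cy" (pixels), "R" (3x3) and "t" (3): a world point X has camera coordinates R X + t; the wrist camera has in their place "hand_eye" (4x4, takes a point from camera to tool coordinates, whose origin is the TCP and whose axes are the flange's). Camera axes: x right, y down, z forward; pixel columns grow to the right and rows downward; lengths in m; the calibration is good to about 2 mm. The wrist camera is an equidistant fisheye: a pixel r from the principal point sees the ray r / f radians off the axis. A picture is of the moment at which its call begins: read the wrist's pose just before it. camera_params takes no time and is no camera call.
- arm.job_done(): hands the job in; it is judged then, once.
Trained networks look in the newest picture that a camera, given by its name, has taken for a name from the list of things; names that differ only in an ending like _2 or _b are one class to them, and where a whole thing is asked for, a point or a joint stands for the part that bears it (a point fixed in the world has none). Each returns a list of dicts, best first, with "confidence" (0 to 1); they miss things now and then, are a little off and sometimes report something else, mostly with a low value. They report only what shows in the picture. A call takes as long as a camera call. They do not tell look-alikes from the thing itself.
- arm.recognise(camera, thing): "location" ([x, y, z] in m, in world coordinates, good to about 4 mm: the middle of the surface that is visible of it).
- arm.place_of(camera, thing): "location" ([x, y, z] in m, in world coordinates, good to about 4 mm: a listed point, or the origin of a listed thing).
The state is a dict: "time_s": time; "qpos": joint angles; "dq": joint speeds; "joint_efforts": joint torques, N m; "tcp_pos": TCP position; "orientation": TCP orientation; "force": force on the tool from outside, world axes, zero at the start; "torque": the same for the moment, N m; "grip_width": opening from 0.0 (shut) to 1.0 (fully open); "gripper_force": force on a finger pad.
Only numpy, scipy, OpenCV 4.12 (cv2) and the standard library are available. Lean on these libraries where they do the work, as an engineer would, in place of code of your own. Each camera call takes 0.05 s, during which the arm holds its last target. There are 200 camera calls.

TASK

Press the clear cover of the blue storage box so that its push-push latch lets go and the cover springs open, stand the tall white flux bottle upright on the yellow coaster in the free compartment, then swing the cover shut and press it until it latches and stays closed. The bottle is top-heavy, so take care not to let it tip over; leave the other things where they stand.

Things in the scene. Friction and masses are not known exactly. Their poses are not given: they have to be found in the camera images.
- tray: Blue fixed open base of the storage box, 130 (x) by 144 mm (y) outside, walls 4 mm thick and 40 mm high, floor 6 mm thick. Origin: centre of its underside. Front = its -x side, with the black latch housing (44 mm wide, 70 mm high, from x = -71 to -95 mm); hinge on its +x side. A divider along x at y = 0, up to z = 30 mm, makes two compartments. It is turned about the vertical.
- cover (a joint): Angle (rad) of the clear cover: 0 closed and latched, negative pressed in (end stop -0.10), positive open, up and back to the tray's +x (end stop 1.6). A damped spring drives it open. Push-push latch: latched, pressing beyond -0.08 and letting go frees it, and it springs to 1.6 in about 2 s; swung shut, pressing beyond -0.08 and letting go latches it at 0. At the red dot this takes 2 to 6 N.
- press_mark (a point): Centre of the red dot (26 mm across) on the roof near the cover's front edge: the place to press, down to the end stop (13 mm). It moves and turns with the cover, z out of the roof; closed, it lies at x = -55, y = 0, z = 118 mm of the tray, 125 mm in front of and 78 mm above the hinge axis.
- hinge_mid (a point): Middle of the cover's hinge axis (along the tray's y), at x = 70, y = 0, z = 40 mm of the tray; axes as the tray's. The cover is a clear hollow box, open below, walls 3 to 4 mm, white rim round its roof; closed it spans x = -71 to 71, y = -77 to 77, z = 30 to 118 mm of the tray.
- coaster_top (a point): Centre of the top of the yellow coaster, a fixed disc 48 mm across and 5 mm thick on the tray's floor (top 11 mm above the bench), in the middle of the free compartment: at about x = -18, y = +35 or -35 mm of the tray. The flux bottle shall stand on it.
- flux_mid (a point): Middle (46 mm up) of the flux bottle: white, with a green band low down and a steel dosing cap, 92 mm tall, 28 mm across from 6 to 66 mm above its foot (the foot itself is 23 mm across), cap 24 mm across from 70 to 84 mm up, then tapering. 60 to 130 g and top-heavy. z is its axis. Its x axis points roughly to the solder spool.
- amber_mid (a point): Middle of the amber glass bottle with a black cap that stands in the other compartment: 36 mm across, 75 mm tall. Leave alone.
- spool_mid (a point): Middle of the red-flanged solder spool, standing on its flange on the bench: 54 mm across, 42 mm tall. It stands close to one side of the flux bottle. Leave alone.
- tin_mid (a point): Middle of the round metal paste tin with a brass lid on the bench: 54 mm across, 54 mm tall. It stands close to the other side of the flux bottle. Leave alone.
- stand_mid (a point): Point 120 mm up the post of the third-hand stand on the bench: dark steel base 68 mm across, 20 mm high; post 12 mm across; a 80 mm long crossbar along its x with two small clips at 232 mm height, top at 241 mm. It stands between the bottle's place and the box. Leave alone.
Mind the look-alikes: they are no part of the job. Of the things that look like the tray, the largest one is meant.

How it is judged:
On the way, in this order (a step that is already met when the one before it is completed fails the run):
1. the latch is pressed and the cover has sprung open (value of joint cover above 1.2 rad), for 0.2 s.
2. the flux bottle stands upright on the coaster (horizontal distance between flux_mid and coaster_top below 0.014 m and z of flux_mid in the frame of coaster_top between 0.04 and 0.052 m and angle between flux_mid's own z axis and vertical below 0.12 rad), for 0.2 s.
At the end, for the whole second after the job is handed in: The cover is latched closed by itself (within 0.03 rad of 0), the flux bottle stands upright (within 0.12 rad) on the yellow coaster, its axis within 14 mm of the coaster's centre, and the amber bottle, spool, tin and stand are within 30 mm of where they were (all of step 2 and value of joint cover between -0.03 and 0.03 rad and distance of each of amber_mid, spool_mid, tin_mid, stand_mid from where it was at the start of the episode below 0.03 m); the robot touches nothing.
It fails at once if the flux bottle tips over (angle between flux_mid's own z axis and vertical above 0.6 rad).
It fails at once if the amber bottle is pushed away or knocked over (distance of amber_mid from where it was at the start of the episode above 0.03 m).
It fails at once if the solder spool is pushed away or knocked over (distance of spool_mid from where it was at the start of the episode above 0.03 m).
It fails at once if the paste tin is pushed away or knocked over (distance of tin_mid from where it was at the start of the episode above 0.03 m).
It fails at once if the third-hand stand is pushed away or knocked over (distance of stand_mid from where it was at the start of the episode above 0.03 m).
It also fails if it takes over 72 s, if anything falls off the work surface, if the arm or the gripper's body presses on something with over 40 N, if the wrist force passes 120 N, or if a joint passes its speed limit or range.

## Working session

There is one attempt and no reset: what is moved stays moved. The work goes in short steps, Python scripts to look and compute and a tool call to move; the robot and the scene stay as the last step left them, time stands still between calls to the robot, and variables do not carry over. Pictures are saved under pics/ and viewed, at most 13 in all, crops included, and the job is handed in when it is done.

Besides the shell and the picture viewer there is one more tool, called after "Call:" as name(argument=value, ...) on one line, values as JSON. carry_out: Moves the arm, as the interface text tells. Its arguments: {"type":"object","properties":{"steps":{"type":"array","items":{"type":"array","items":{"type":"array","items":{"type":"number"}}}},"grip_force":{"type":"number"}},"required":["steps"]}

```bash
ls; mkdir -p pics; cat > h.py <<'E'
import numpy as np, cv2
from rig import arm
def px(cam,X):
    p=arm.camera_params(cam); c=np.array(p['R'])@np.array(X)+np.array(p['t'])
    return np.round([p['fx']*c[0]/c[2]+p['cx'],p['fy']*c[1]/c[2]+p['cy']]).astype(int)
def cloud(cam,d):
    p=arm.camera_params(cam); v,u=np.mgrid[:480,:640]
    C=np.stack([(u-p['cx'])/p['fx']*d,(v-p['cy'])/p['fy']*d,d],-1)
    return (C-np.array(p['t']))@np.array(p['R'])
def save(n,im): cv2.imwrite('pics/'+n,cv2.cvtColor(im,cv2.COLOR_RGB2BGR))
E
python3 - <<'E'
from h import *
for c in ['top','side']:
    im,d=arm.capture(c); save(c+'0.png',im); np.save(c+'0.npy',d)
    for t in ['tray','press_mark','hinge_mid','coaster_top','flux_mid','amber_mid','spool_mid','tin_mid','stand_mid']:
        print(c,t,[(np.round(r['location'],3).tolist(),round(r['confidence'],2),px(c,r['location']).tolist()) for r in arm.place_of(c,t)[:4]])
print(arm.read_state()['time_s'])
E
```

```text
pics
top tray [([0.498, 0.145, 0.002], 0.7, [242, 228]), ([0.399, -0.166, -0.001], 0.68, [390, 279]), ([0.292, 0.282, -0.0], 0.64, [171, 326])]
top press_mark [([0.45, 0.124, 0.12], 0.93, [242, 245]), ([0.266, 0.259, 0.088], 0.72, [168, 341]), ([0.37, -0.183, 0.079], 0.68, [403, 293])]
top hinge_mid []
top coaster_top []
top flux_mid [([0.588, -0.254, 0.045], 0.84, [437, 186])]
top amber_mid []
top spool_mid [([0.592, -0.319, 0.021], 0.81, [466, 187])]
top tin_mid [([0.584, -0.193, 0.028], 0.65, [406, 189])]
top stand_mid [([0.596, -0.041, 0.119], 0.63, [332, 171])]
side tray [([0.496, 0.147, 0.002], 0.91, [263, 340]), ([0.399, -0.164, 0.004], 0.81, [392, 244])]
side press_mark [([0.45, 0.116, 0.115], 0.75, [293, 292]), ([0.268, 0.265, 0.083], 0.72, [361, 455]), ([0.366, -0.178, 0.082], 0.55, [415, 214])]
side hinge_mid [([0.444, -0.14, 0.025], 0.89, [366, 236])]
side coaster_top []
side flux_mid [([0.583, -0.252, 0.045], 0.54, [331, 179])]
side amber_mid []
side spool_mid [([0.596, -0.315, 0.019], 0.68, [339, 173])]
side tin_mid [([0.581, -0.192, 0.024], 0.66, [319, 202])]
side stand_mid [([0.592, -0.036, 0.117], 0.94, [271, 206])]
1.0
```

View pics/top0.png

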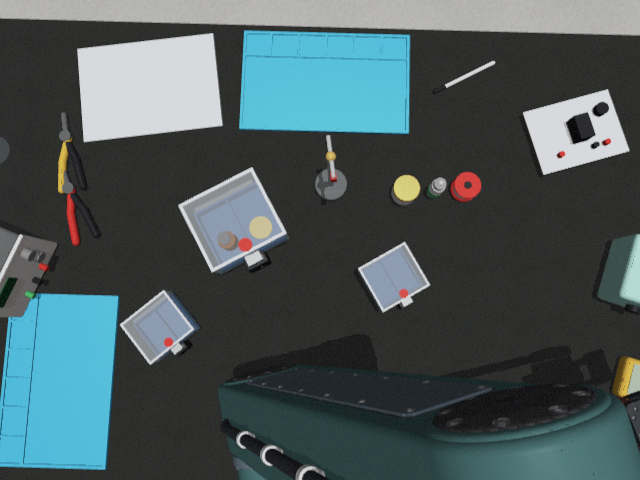

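View pics/side0.png

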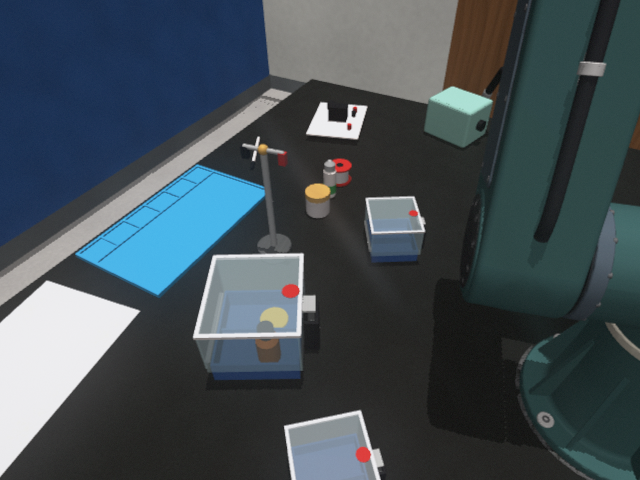

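Three look-alike trays in the top view: (242,228), (390,279) and (171,326). The first is clearly the largest, and it holds the amber bottle at (228,240) and the yellow coaster at (260,227). I'll fit its rim for yaw and confirm it in a crop.

```bash
cat >> h.py <<'E'
def plane_px(cam,uv,z):
    p=arm.camera_params(cam); R=np.array(p['R']);t=np.array(p['t']); o=-R.T@t
    uv=np.atleast_2d(uv); r=np.stack([(uv[:,0]-p['cx'])/p['fx'],(uv[:,1]-p['cy'])/p['fy'],np.ones(len(uv))],-1)@R
    return o+r*((z-o[2])/r[:,2])[:,None]
def go(pos,yawdeg=None,s=None):
    "total shift in tool axes (mm) and turn about tool z (deg) to reach pos with tool y along yawdeg"
    s=s or arm.read_state(); R=np.array(s['orientation']); v=R.T@(np.array(pos)-np.array(s['tcp_pos']))*1000
    a=None
    if yawdeg is not None:
        d=R.T@np.array([np.cos(np.radians(yawdeg)),np.sin(np.radians(yawdeg)),0]); a=np.degrees(np.arctan2(-d[0],d[1]))
    return np.round(v,1),a
E
python3 - <<'E'
from h import *
im=cv2.cvtColor(cv2.imread('pics/top0.png'),cv2.COLOR_BGR2RGB)
h=cv2.cvtColor(im,cv2.COLOR_RGB2HSV)
m=((h[...,2]>185)&(h[...,1]<40)).astype(np.uint8); m[:, :170]=0;m[:160]=0;m[285:]=0;m[:,300:]=0
v,u=np.nonzero(m); P=plane_px('top',np.c_[u,v],0.118)[:,:2]
r=cv2.minAreaRect((P*1000).astype(np.float32)); print(r,len(u)); print(cv2.boxPoints(r))
red=(((h[...,0]<8)|(h[...,0]>172))&(h[...,1]>150)&(h[...,2]>120)); red[:225]=0;red[265:]=0;red[:,:225]=0;red[:,265:]=0
v,u=np.nonzero(red);print('dot',plane_px('top',[[u.mean(),v.mean()]],0.118),len(u))
s=arm.read_state(); print(np.round(s['orientation'],3).tolist(),s['tcp_pos'],s['grip_width'],s['force'])
save('crop1.png',cv2.resize(im[150:290,160:300],None,fx=4,fy=4,interpolation=cv2.INTER_CUBIC))
E
```

```text
((488.864013671875, 140.35556030273438), (165.221435546875, 156.4529571533203), 29.38768768310547) 1172
[[378.49667  167.97736 ]
 [455.27072   31.656876]
 [599.2313   112.733765]
 [522.4573   249.05424 ]]
dot [[0.45043328 0.11868031 0.118     ]] 126
[[0.933, 0.359, -0.0], [0.359, -0.933, 0.0], [0.0, -0.0, -1.0]] [ 0.21515289 -0.56006882  0.18743954] 1.0003901396327648 [ 0.17815319 -0.26800172  0.36294884]
```

View pics/crop1.png

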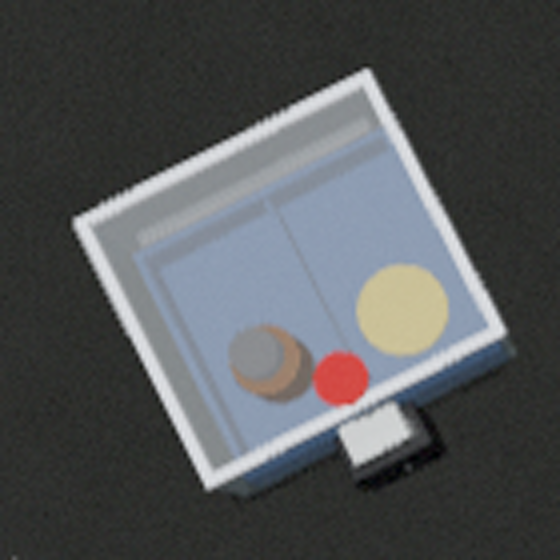

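The crop confirms the large tray: rim corners at about (75,218), (370,68), (507,330) and (210,490), dot at (341,378), coaster at (402,310), and amber bottle on the left. I'll compute poses from these.

```bash
python3 - <<'E'
from h import *
c=np.array([[75,218],[370,68],[507,330],[210,490]])/4+[160,150]
P=plane_px('top',c,0.118)[:,:2]; print(P)
for i in range(4):
    e=P[(i+1)%4]-P[i]; print(np.hypot(*e),np.degrees(np.arctan2(e[1],e[0])))
print('centre',P.mean(0)); print('coaster',plane_px('top',[[402/4+160,310/4+150]],0.011))
yaw=np.radians(27.3);R=np.array([[np.cos(yaw),-np.sin(yaw)],[np.sin(yaw),np.cos(yaw)]])
for o in (P.mean(0),): print([ (o+R@np.array(q)).round(4).tolist() for q in [(-.055,0),(-.018,-.035)]])
print(go([.451,.120,.16],27.3+90))
E
```

```text
[[0.5226324  0.24723443]
 [0.5989967  0.1112648 ]
 [0.475001   0.0412478 ]
 [0.39611551 0.17648318]]
0.15594629265324714 -60.68022868876449
0.14239842897439078 -150.54776477137418
0.15656157790372396 120.25586740910299
0.14495607381172404 29.21495729901757
centre [0.4981864  0.14405755]
coaster [[0.49798891 0.10516342 0.011     ]]
[[0.4493, 0.1188], [0.4982, 0.1047]]
(array([ 464. , -550.3,   27.5]), np.float64(173.71567636471943))
```

Call:
carry_out(steps=[[[0, 0, 0, 0, 0, -8.5, 0], [41, -19, 0, 0, 0, 0, 0], [41, -19, 0, 0, 0, 0, 0], [41, -19, 0, 0, 0, 0, 0], [41, -19, 0, 0, 0, 0, 0], [41, -19, 0, 0, 0, 0, 0], [41, -19, 0, 0, 0, 0, 0], [41, -19, 0, 0, 0, 0, 0], [28, -38, 0, 0, 0, 0, 0], [28, -38, 0, 0, 0, 0, 0], [28, -38, 0, 0, 0, 0, 0], [28, -38, 0, 0, 0, 0, 0]]])

```text
time_s: 2.2
tcp_pos: [0.422, -0.1137, 0.1877]
orientation: [[0.87, 0.492, 0.001], [0.492, -0.87, -0.0], [0.001, 0.0, -1.0]]
force: [1.1, -0.3, -0.7]
grip_width: 0.004
gripper_force: 0.0
```

Call:
carry_out(steps=[[[28, -38, 4, 0, 0, 0, 0], [28, -38, 4, 0, 0, 0, 0], [28, -38, 4, 0, 0, 0, 0], [28, -38, 4, 0, 0, 0, 0], [15, -22, 0, 0, 0, 0, 0], [0, 0, 0, 0, 0, 0, 0]]])

```text
time_s: 2.8
tcp_pos: [0.4469, 0.1015, 0.1715]
orientation: [[0.868, 0.496, 0.0], [0.496, -0.868, 0.001], [0.001, -0.001, -1.0]]
force: [-0.3, -1.3, 0.5]
grip_width: 0.007
gripper_force: 0.0
```

```bash
python3 - <<'E'
from h import *
s=arm.read_state(); print(s['time_s'],s['tcp_pos'],s['qpos'],s['grip_width']); print(go([.450,.118,.118],-60.5,s))
im,_=arm.capture('wrist'); save('w1.png',im)
print([(np.round(r['location'],3).tolist(),round(r['confidence'],2)) for r in arm.place_of('wrist','press_mark')])
E
```

```text
2.8 [0.44688439 0.10145105 0.17152197] [7.13488122e-02 1.70599357e-01 1.82422892e+00 1.14684067e-03
 1.14629526e+00 1.12236085e+00] 0.006543873617056843
(array([ 10.9, -12.8,  53.5]), np.float64(0.2543779507463216))
[([0.45, 0.115, 0.118], 0.7), ([0.267, 0.264, 0.077], 0.68), ([0.371, -0.189, 0.081], 0.58), ([0.499, 0.144, -0.005], 0.48)]
```

Call:
carry_out(steps=[[[11, -13, 35, 0, 0, 0, 0], [0, 0, 12, 0, 0, 0, 0], [0, 0, 4, 0, 0, 0, 0], [0, 0, 4, 0, 0, 0, 0], [0, 0, 4, 0, 0, 0, 0], [0, 0, 4, 0, 0, 0, 0], [0, 0, 3, 0, 0, 0, 0], [0, 0, 0, 0, 0, 0, 0]]])

```text
time_s: 3.7
tcp_pos: [0.4498, 0.1151, 0.1053]
orientation: [[0.87, 0.493, -0.0], [0.493, -0.87, 0.0], [-0.0, -0.0, -1.0]]
force: [0.6, 0.0, 1.7]
grip_width: 0.005
gripper_force: 0.0
```

Call:
carry_out(steps=[[[0, 0, 1.5, 0, 0, 0, 0], [0, 0, 0, 0, 0, 0, 0]]])

```text
time_s: 3.9
tcp_pos: [0.4499, 0.1153, 0.104]
orientation: [[0.87, 0.493, 0.0], [0.493, -0.87, 0.0], [0.0, -0.0, -1.0]]
force: [-0.1, -0.3, -0.9]
grip_width: 0.001
gripper_force: 0.0
```

```bash
python3 - <<'E'
from h import *
im,d=arm.capture('side'); save('side1.png',cv2.resize(im[200:400,180:340],None,fx=3.5,fy=3,interpolation=cv2.INTER_CUBIC))
print([(np.round(r['location'],3).tolist(),round(r['confidence'],2)) for r in arm.place_of('side','press_mark')])
for _ in range(4):
    s=arm.read_state();print(s['force'],s['joint_efforts'])
    arm.capture('top')
E
```

```text
[([0.45, 0.119, 0.116], 0.86), ([0.365, -0.18, 0.082], 0.82), ([0.266, 0.266, 0.08], 0.63)]
[-0.35967067  0.34461995 -0.08497069] [-1.62606582e-02 -3.95993006e+01 -2.11691380e+01  3.48939537e-02
 -6.32596342e-02 -2.67387131e-04]
[-0.1083827  1.0616947 -0.5045185] [-8.78214778e-03 -3.96167421e+01 -2.11792713e+01  3.53470200e-02
 -6.02137693e-02 -2.36051856e-04]
[-0.59444375 -0.72223835 -0.01923592] [-4.87076104e-03 -3.96302927e+01 -2.11896998e+01  3.56167811e-02
 -6.00017351e-02 -1.22884499e-04]
[ 0.18362399 -0.99240828 -0.07510753] [ 5.40837227e-04 -3.96416116e+01 -2.11968577e+01  3.59433785e-02
 -6.03859476e-02 -9.23907351e-05]
```

View pics/side1.png

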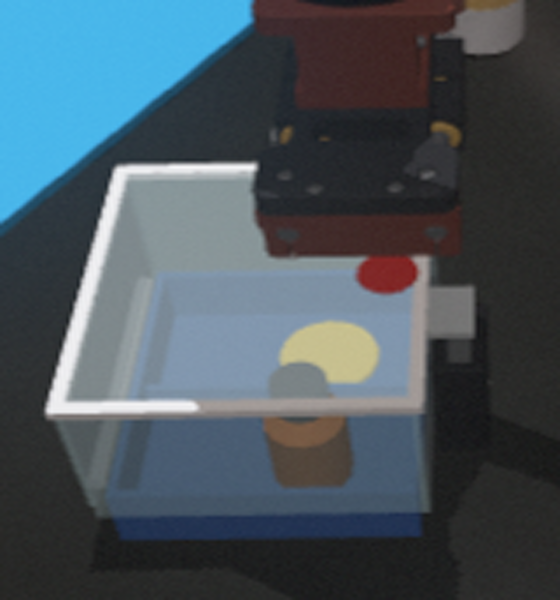

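```bash
python3 - <<'E'
from h import *
for z in (.104,.118,.15,.184,.2): print(z,px('side',[.45,.1155,z]), (px('side',[.45,.1155,z])-[180,200])*[3.5,3])
im,d=arm.capture('wrist'); a,b=im,cv2.cvtColor(cv2.imread('pics/w1.png'),cv2.COLOR_BGR2RGB)
save('w2.png',cv2.resize(np.hstack([b,a]),(800,300)))
p=arm.camera_params('wrist'); print({k:np.round(v,3).tolist() for k,v in p.items()})
im,d=arm.capture('side'); print(cloud('side',d)[280:290:3,285:298:4].round(3).tolist())
E
```

```text
0.104 [294 297] [399. 291.]
0.118 [293 291] [395.5 273. ]
0.15 [292 276] [392. 228.]
0.184 [290 259] [385. 177.]
0.2 [290 250] [385. 150.]
{'fx': 371.648, 'fy': 371.648, 'cx': 312.972, 'cy': 240.835, 'hand_eye': [[-0.001, -0.959, -0.284, 0.077], [1.0, -0.001, 0.0, -0.0], [-0.0, -0.284, 0.959, -0.197], [0.0, 0.0, 0.0, 1.0]]}
[[[0.41, 0.186, 0.23], [0.407, 0.182, 0.228], [0.402, 0.181, 0.23], [0.397, 0.18, 0.231]], [[0.41, 0.186, 0.225], [0.406, 0.184, 0.225], [0.402, 0.182, 0.225], [0.398, 0.179, 0.224]], [[0.464, 0.115, 0.12], [0.458, 0.114, 0.122], [0.453, 0.111, 0.122], [0.448, 0.107, 0.121]], [[0.461, 0.119, 0.119], [0.455, 0.118, 0.121], [0.45, 0.115, 0.121], [0.446, 0.111, 0.119]]]
```

View pics/w2.png

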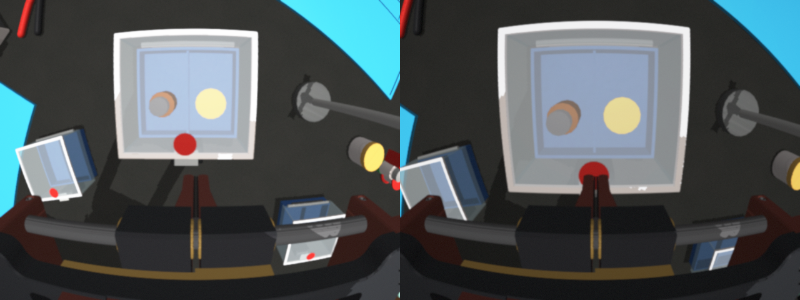

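```bash
cat >> h.py <<'E'
def wcloud(d,s):
    p=arm.camera_params('wrist'); v,u=np.mgrid[:480,:640]; a=(u-p['cx'])/p['fx'];b=(v-p['cy'])/p['fy'];r=np.hypot(a,b)+1e-9
    C=np.stack([np.tan(r)*a/r*d,np.tan(r)*b/r*d,d],-1); H=np.array(p['hand_eye'])
    T=C@H[:3,:3].T+H[:3,3]; return T, T@np.array(s['orientation']).T+np.array(s['tcp_pos'])
E
python3 - <<'E'
from h import *
s=arm.read_state(); im,d=arm.capture('wrist'); T,W=wcloud(d,s)
for r in range(250,330,5): print(r,(T[r,313]*1000).round(0),(W[r,313]*1000).round(0),im[r,313],(T[r,306]*1000).round(0))
E
```

```text
250 [ 18.  -0. -15.] [465. 124. 119.] [149 165 192] [ 18.  -4. -14.]
255 [ 14.  -0. -13.] [462. 123. 117.] [140 144 147] [ 15.  -4. -14.]
260 [ 12.  -0. -15.] [460. 121. 119.] [154  41  39] [ 12.  -4. -15.]
265 [ 10.  -0. -16.] [459. 120. 120.] [154  29  26] [ 10.  -4. -16.]
270 [  7.  -0. -16.] [456. 119. 120.] [156  31  27] [  7.  -4. -16.]
275 [  4.  -0. -16.] [454. 118. 120.] [155  32  29] [  4.  -4. -15.]
280 [  1.  -0. -15.] [451. 116. 119.] [150  30  27] [ 10.  -3. -36.]
285 [  9.  -0. -39.] [457. 120. 143.] [75 21 18] [ 10.  -3. -42.]
290 [  8.  -0. -44.] [457. 120. 148.] [74 21 19] [ 10.  -3. -47.]
295 [  8.  -0. -50.] [457. 120. 154.] [74 22 18] [ 10.  -3. -53.]
300 [  9.  -0. -55.] [457. 120. 159.] [75 23 21] [ 10.  -3. -57.]
305 [  8.  -0. -59.] [457. 119. 163.] [90 85 82] [ 10.  -3. -63.]
310 [  6.  -0. -60.] [455. 119. 164.] [76 75 74] [ 10.  -3. -67.]
315 [  5.  -0. -62.] [454. 118. 166.] [48 49 47] [ 10.  -3. -71.]
320 [  3.  -0. -62.] [452. 117. 166.] [28 27 28] [ 10.  -3. -76.]
325 [  1.  -0. -62.] [450. 116. 166.] [29 28 29] [ 10.  -3. -79.]
```

Call:
carry_out(steps=[[[0, 0, 4, 0, 0, 0, 0], [0, 0, 4, 0, 0, 0, 0], [0, 0, 2, 0, 0, 0, 0], [0, 0, 0, 0, 0, 0, 0]]])

```text
time_s: 4.75
tcp_pos: [0.4495, 0.1152, 0.0935]
orientation: [[0.87, 0.493, -0.001], [0.493, -0.87, 0.0], [-0.001, -0.001, -1.0]]
force: [-0.3, 0.0, 0.2]
grip_width: 0.006
gripper_force: 0.0
```

Call:
carry_out(steps=[[[0, 0, 4, 0, 0, 0, 0], [0, 0, 4, 0, 0, 0, 0], [0, 0, 2, 0, 0, 0, 0], [0, 0, 0, 0, 0, 0, 0]]])

```text
time_s: 5.15
tcp_pos: [0.4494, 0.1151, 0.0836]
orientation: [[0.87, 0.493, -0.001], [0.493, -0.87, -0.0], [-0.001, -0.0, -1.0]]
force: [0.1, -0.9, 1.1]
grip_width: 0.005
gripper_force: 0.6
```

```bash
python3 - <<'E'
from h import *
for i in range(1):
    s=arm.read_state(); im,d=arm.capture('wrist'); T,W=wcloud(d,s); print(s['tcp_pos'],s['force'])
for r in range(245,300,5): print(r,(T[r,313]*1000).round(0),(W[r,313]*1000).round(0),im[r,313],(T[r,306]*1000).round(0),(W[r,306]*1000).round(0))
E
```

```text
[0.44941018 0.11509837 0.08363905] [ 0.05485012 -0.91473022  1.12297577]
245 [ 27.  -0. -35.] [473. 128. 119.] [129 140 158] [ 26.  -3. -34.] [471. 131. 118.]
250 [ 24.  -0. -34.] [470. 127. 118.] [128 139 156] [ 24.  -3. -35.] [469. 130. 119.]
255 [ 22.  -0. -35.] [468. 126. 118.] [127 137 155] [ 22.  -3. -35.] [467. 129. 119.]
260 [ 19.  -0. -35.] [466. 125. 119.] [132 146 168] [ 20.  -3. -35.] [465. 128. 119.]
265 [ 17.  -0. -36.] [464. 124. 120.] [125 129 131] [ 17.  -3. -34.] [462. 126. 118.]
270 [ 14.  -0. -34.] [462. 122. 118.] [123 123 124] [ 14.  -3. -35.] [460. 125. 118.]
275 [ 12.  -0. -34.] [459. 121. 118.] [140  27  24] [ 12.  -3. -35.] [458. 124. 119.]
280 [ 10.  -0. -36.] [458. 120. 120.] [138  27  23] [  9.  -3. -34.] [456. 123. 118.]
285 [  8.  -0. -39.] [457. 119. 122.] [67 17 16] [ 10.  -3. -43.] [457. 123. 126.]
290 [  8.  -0. -44.] [457. 119. 128.] [68 20 20] [  9.  -3. -46.] [456. 123. 130.]
295 [  9.  -0. -50.] [457. 120. 134.] [68 20 19] [ 10.  -3. -53.] [456. 123. 136.]
```

Call:
carry_out(steps=[[[0, 0, 4, 0, 0, 0, 0], [0, 0, 4, 0, 0, 0, 0], [0, 0, 4, 0, 0, 0, 0], [0, 0, 2, 0, 0, 0, 0], [0, 0, 0, 0, 0, 0, 0]]])

```text
time_s: 5.7
tcp_pos: [0.448, 0.1145, 0.0705]
orientation: [[0.87, 0.493, -0.003], [0.493, -0.87, -0.001], [-0.003, -0.0, -1.0]]
force: [-7.1, -4.3, 17.1]
grip_width: 0.008
gripper_force: 9.2
```

Call:
carry_out(steps=[[[-4, 0, -20, 0, 0, 0, 0], [-10, 0, -45, 0, 0, 0, 0], [-10, 0, -48, 0, 0, 0, 0], [-10, 0, -48, 0, 0, 0, 0], [0, 0, 0, 0, 0, 0, 1], [0, 0, 0, 0, 0, 0, 1], [0, 0, 0, 0, 0, 0, 1], [0, 0, 0, 0, 0, 0, 1], [0, 0, 0, 0, 0, 0, 1], [0, 0, 0, 0, 0, 0, 1]]])

```text
time_s: 6.7
tcp_pos: [0.4198, 0.0985, 0.23]
orientation: [[0.87, 0.493, -0.002], [0.493, -0.87, -0.0], [-0.002, -0.001, -1.0]]
force: [0.2, -0.4, 0.2]
grip_width: 0.516
gripper_force: 0.0
```

```bash
python3 - <<'E'
from h import *
s=arm.read_state(); im,d=arm.capture('wrist'); T,W=wcloud(d,s); print(s['tcp_pos'],s['force'],s['qpos'],s['grip_width'])
save('w3.png',im)
m=(np.abs(T[...,1])<.07)&(T[...,2]<0.0)&(T[...,2]>-.09)&(T[...,0]<.03); 
for c in range(140,500,20):
    q=T[:,c][m[:,c]]; print(c, (q[np.argmax(q[:,2])]*1000).round(0) if len(q) else None)
im,_=arm.capture('side'); save('side2.png',im)
print([(np.round(r['location'],3).tolist(),round(r['confidence'],2)) for r in arm.place_of('side','press_mark')])
E
```

```text
[0.41983049 0.09850427 0.22996972] [ 0.20111866 -0.38699705  0.22438838] [6.98833231e-02 6.88761885e-02 1.78706167e+00 1.21415478e-04
 1.28782490e+00 1.12541649e+00] 0.5162226985851792
140 None
160 None
180 None
200 None
220 [  9. -34. -81.]
240 [ 10. -32. -53.]
260 [ 10. -25. -34.]
280 None
300 None
320 None
340 None
360 [  7.  22. -36.]
380 [ 10.  31. -40.]
400 [ 10.  33. -75.]
420 None
440 None
460 None
480 None
[([0.266, 0.264, 0.081], 0.78), ([0.631, 0.221, 0.158], 0.56)]
```

View pics/side2.png

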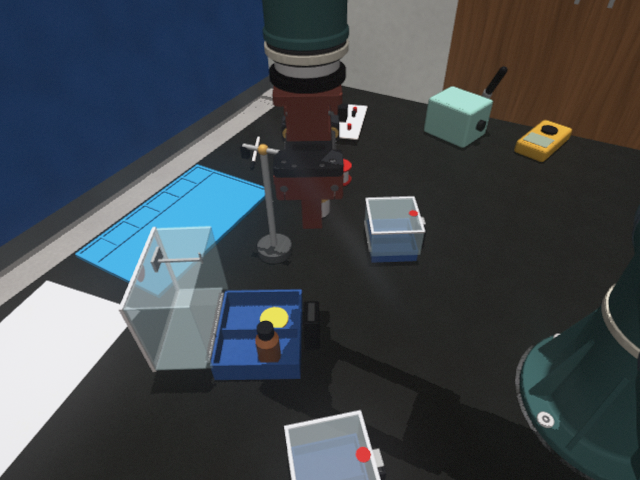

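The cover stands open, with its dot near (170,262). Depth and contact both put the real fingertips about 34 mm short of the reported TCP, so I'll allow for that offset. Next I go above the flux bottle.

Call:
carry_out(steps=[[[-16, 40, 0, 0, 0, 0, 1], [-16, 40, 0, 0, 0, 0, 1], [-16, 40, 0, 0, 0, 0, 1], [-16, 40, 0, 0, 0, 0, 1], [-16, 40, 0, 0, 0, 0, 1], [-16, 40, 0, 0, 0, 0, 1], [-16, 40, 0, 0, 0, 0, 1], [0, 0, 10, 0, 0, -8.5, 1], [0, 0, 10, 0, 0, -8.5, 1], [0, 0, 10, 0, 0, -8.5, 1], [0, 0, 10, 0, 0, -8.5, 1], [0, 0, 10, 0, 0, -8.5, 1]]])

```text
time_s: 8.05
tcp_pos: [0.4608, -0.2005, 0.1804]
orientation: [[0.303, 0.953, -0.0], [0.953, -0.303, 0.0], [0.0, -0.0, -1.0]]
force: [0.2, 0.5, 0.1]
grip_width: 1.0
gripper_force: 0.0
```

Call:
carry_out(steps=[[[0, 0, 10, 0, 0, -8.5, 1], [0, 0, 10, 0, 0, -8.5, 1], [-17, 43, 10, 0, 0, 0, 1], [-17, 43, 10, 0, 0, 0, 1], [-17, 42, 10, 0, 0, 0, 1], [0, 0, 0, 0, 0, 0, 1]]])

```text
time_s: 8.65
tcp_pos: [0.5924, -0.2558, 0.1287]
orientation: [[0.017, 1.0, 0.002], [1.0, -0.017, -0.001], [-0.001, 0.002, -1.0]]
force: [-1.2, 0.3, 0.4]
grip_width: 1.0
gripper_force: 0.0
```

```bash
python3 - <<'E'
from h import *
print(arm.hold_point_z)
s=arm.read_state(); im,d=arm.capture('wrist'); T,W=wcloud(d,s); print(s['time_s'],s['tcp_pos'],s['qpos'],s['grip_width'])
np.savez('w4.npz',T=T,W=W); save('w4.png',im)
for t in ['flux_mid','tin_mid','spool_mid']:
    print(t,[(np.round(r['location'],3).tolist(),round(r['confidence'],2)) for r in arm.place_of('wrist',t)])
# bottle points above tin height
m=(W[...,2]>.062)&(W[...,2]<.1)&(np.hypot(W[...,0]-.587,W[...,1]+.254)<.04)
P=W[m]; print(m.sum(),P[:,2].max(),P.min(0),P.max(0),np.median(P,0))
print(go([.587,-.254,0],0,s))
E
```

```text
0.0187
8.65 [ 0.59244749 -0.25577868  0.12870791] [-5.14706964e-01  4.75053859e-01  1.47478254e+00  2.86289953e-04
  1.18986412e+00 -4.97591598e-01] 1.0003732686554452
flux_mid [([0.586, -0.249, 0.046], 0.93)]
tin_mid [([0.581, -0.188, 0.03], 0.83)]
spool_mid [([0.593, -0.318, 0.024], 0.83)]
1301 0.09344059977282214 [ 0.57083189 -0.26523829  0.06204508] [ 0.59869315 -0.24000209  0.0934406 ] [ 0.5850731  -0.24964313  0.08560615]
(array([  1.8,  -5.7, 128.7]), np.float64(-0.986757941098884))
```

View pics/w4.png

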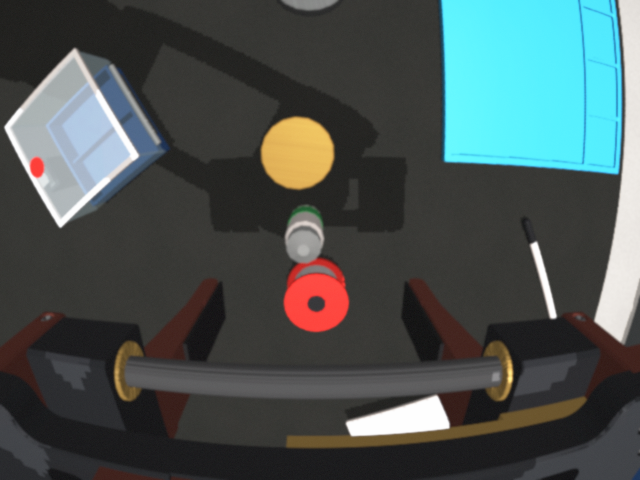

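Wrist view: the flux bottle at (304,235) sits between the tin at (298,152) and the spool at (316,300). Network and depth agree on about (0.585, −0.252). Descend with the fingers either side.

Call:
carry_out(steps=[[[4, -7, 20, 0, 0, 0, 1], [0, 0, 30, 0, 0, 0, 1], [0, 0, 30, 0, 0, 0, 1], [0, 0, 20, 0, 0, 0, 1], [0, 0, 15, 0, 0, 0, 1], [0, 0, 14, 0, 0, 0, 1], [0, 0, 0, 0, 0, 0, 1]]])

```text
time_s: 9.55
tcp_pos: [0.5796, -0.2487, 0.0008]
orientation: [[0.017, 1.0, -0.002], [1.0, -0.017, 0.001], [0.001, -0.002, -1.0]]
force: [-0.3, 0.8, 0.4]
grip_width: 1.001
gripper_force: 0.0
```

```bash
python3 - <<'E'
from h import *
s=arm.read_state(); im,d=arm.capture('wrist'); T,W=wcloud(d,s); print(s['time_s'],s['tcp_pos'],s['force'])
save('w5.png',im)
print([(np.round(r['location'],3).tolist(),round(r['confidence'],2)) for r in arm.place_of('wrist','flux_mid')])
m=(W[...,2]>.02)&(W[...,2]<.1)&(np.abs(T[...,1])<.033)&(np.abs(T[...,0])<.04)
P=T[m]; print(m.sum(),P.min(0),P.max(0))
for z in range(30,95,8):
    q=T[m&(np.abs(W[...,2]-z/1000)<.004)]
    if len(q): print(z,len(q),(q.min(0)*1000).round(),(q.max(0)*1000).round())
E
```

```text
9.55 [ 0.57961775 -0.24868628  0.00079995] [-0.33225584  0.79647142  0.41502327]
[([0.584, -0.252, 0.048], 0.95)]
6872 [-0.01044068 -0.02033106 -0.09045913] [ 0.03999971  0.02017544 -0.01923196]
30 385 [ -5.  -9. -33.] [ 10.  19. -25.]
38 385 [ -4.  -9. -41.] [  9.  19. -33.]
46 387 [ -4.  -9. -49.] [  9.  19. -41.]
54 2023 [ -3. -20. -57.] [ 40.  20. -49.]
62 597 [-10.  -9. -65.] [ 10.  19. -57.]
70 930 [-10.  -8. -73.] [  9.  19. -65.]
78 619 [ -6.  -7. -81.] [  8.  17. -73.]
86 1327 [ -4.  -7. -89.] [  7.  17. -81.]
94 17 [  1.   1. -90.] [  2.   8. -89.]
```

View pics/w5.png

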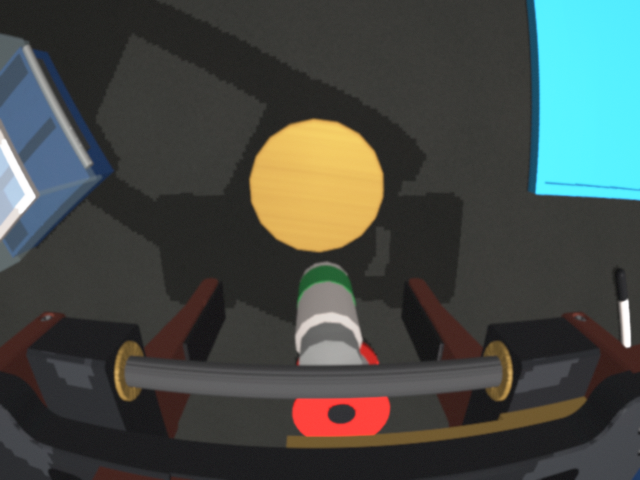

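Bottle centre is at tool (−4, +5) mm. I'll correct by that and close.

Call:
carry_out(steps=[[[-4, 5, 0, 0, 0, 0, 1], [0, 0, 0, 0, 0, 0, 1], [0, 0, 0, 0, 0, 0, 0.6], [0, 0, 0, 0, 0, 0, 0.45], [0, 0, 0, 0, 0, 0, 0.35], [0, 0, 0, 0, 0, 0, 0.2], [0, 0, 0, 0, 0, 0, 0.1], [0, 0, 0, 0, 0, 0, 0.1], [0, 0, 0, 0, 0, 0, 0.1]]], grip_force=20)

```text
time_s: 10.55
tcp_pos: [0.5859, -0.2535, 0.0019]
orientation: [[0.017, 1.0, -0.0], [1.0, -0.017, 0.0], [0.0, -0.0, -1.0]]
force: [-0.8, 0.1, -0.3]
grip_width: 0.4
gripper_force: 0.0
```

Call:
carry_out(steps=[[[0, 0, 0, 0, 0, 0, 0.1], [0, 0, 0, 0, 0, 0, 0.1], [0, 0, 0, 0, 0, 0, 0.1]]], grip_force=20)

```text
time_s: 10.85
tcp_pos: [0.5859, -0.2535, 0.0019]
orientation: [[0.017, 1.0, -0.0], [1.0, -0.017, 0.0], [0.0, -0.0, -1.0]]
force: [-0.7, 0.6, -0.9]
grip_width: 0.317
gripper_force: 20.0
```

Call:
carry_out(steps=[[[0, 0, -8, 0, 0, 0, 0.1], [0, 0, -15, 0, 0, 0, 0.1], [0, 0, -25, 0, 0, 0, 0.1], [0, 0, -35, 0, 0, 0, 0.1], [0, 0, -35, 0, 0, 0, 0.1], [0, 0, -20, 0, 0, 0, 0.1], [0, 0, -10, 0, 0, 0, 0.1], [6, -15, 0, 0, 0, 0, 0.1], [13, -32, 0, 0, 0, 0, 0.1], [13, -32, 0, 0, 0, 0, 0.1], [13, -32, 0, 0, 0, 0, 0.1], [6, -15, 0, 0, 0, 0, 0.1]]])

```text
time_s: 12.05
tcp_pos: [0.457, -0.1982, 0.1495]
orientation: [[0.017, 1.0, -0.003], [1.0, -0.017, 0.002], [0.002, -0.003, -1.0]]
force: [0.2, -0.6, -1.0]
grip_width: 0.314
gripper_force: 20.0
```

```bash
python3 - <<'E'
from h import *
s=arm.read_state(); im,d=arm.capture('wrist'); T,W=wcloud(d,s); print(s['time_s'],s['tcp_pos'],s['force'],s['grip_width'])
save('w6.png',im)
m=(T[...,2]<0.05)&(T[...,2]>-.1)&(np.abs(T[...,1])<.0135)&(np.abs(T[...,0])<.03)
for z in range(-85,50,10):
    q=T[m&(np.abs(T[...,2]-z/1000)<.004)]
    if len(q): print(z,len(q),(q.min(0)*1000).round(),(q.max(0)*1000).round())
print(go([.4997,.1046,.15],-60.5,s))
E
```

```text
12.05 [ 0.45700428 -0.19823585  0.14947401] [ 0.184682   -0.64340744 -1.01344901] 0.3136506258353339
-85 1928 [ -5. -13. -89.] [ 12.  13. -81.]
-75 721 [-10. -13. -79.] [ 12.  13. -71.]
-65 1032 [-11. -13. -69.] [ 14.  13. -61.]
-55 483 [-11. -13. -59.] [ 14.  13. -51.]
-45 408 [  1. -13. -49.] [ 14.  13. -41.]
-35 394 [  1. -13. -39.] [ 14.  13. -31.]
-25 268 [  3. -13. -29.] [ 14.  13. -21.]
-15 244 [  2. -13. -19.] [ 14.  12. -11.]
-5 99 [  6. -13.  -9.] [14. 11. -3.]
(array([ 3.035e+02,  3.750e+01, -1.000e-01]), np.float64(59.51833422743515))
```

Call:
carry_out(steps=[[[0, 0, 0, 0, 0, 5, 0.1], [0, 0, 0, 0, 0, 8.5, 0.1], [0, 0, 0, 0, 0, 8.5, 0.1], [0, 0, 0, 0, 0, 8.5, 0.1], [0, 0, 0, 0, 0, 8.5, 0.1], [0, 0, 0, 0, 0, 8.5, 0.1], [0, 0, 0, 0, 0, 8, 0.1], [0, 0, 0, 0, 0, 4, 0.1], [8, -16, 0, 0, 0, 0, 0.1], [17, -32, 0, 0, 0, 0, 0.1], [17, -32, 0, 0, 0, 0, 0.1], [17, -32, 0, 0, 0, 0, 0.1]]])

```text
time_s: 13.3
tcp_pos: [0.4574, -0.0729, 0.15]
orientation: [[0.871, 0.492, 0.0], [0.492, -0.871, 0.0], [0.0, 0.0, -1.0]]
force: [0.9, 0.9, -0.7]
grip_width: 0.309
gripper_force: 20.0
```

Call:
carry_out(steps=[[[17, -32, 0, 0, 0, 0, 0.1], [17, -32, 0, 0, 0, 0, 0.1], [14, -24, 0, 0, 0, 0, 0.1], [20, -12, 0, 0, 0, 0, 0.1], [20, -12, 0, 0, 0, 0, 0.1], [20, -12, 0, 0, 0, 0, 0.1], [14, -8, 0, 0, 0, 0, 0.1], [0, 0, 0, 0, 0, 0, 0.1], [0, 0, 0, 0, 0, 0, 0.1]]])

```text
time_s: 14.2
tcp_pos: [0.4979, 0.1009, 0.1497]
orientation: [[0.87, 0.493, -0.001], [0.493, -0.87, -0.0], [-0.001, -0.0, -1.0]]
force: [0.5, -0.4, 0.1]
grip_width: 0.314
gripper_force: 20.0
```

```bash
python3 - <<'E'
from h import *
s=arm.read_state(); im,d=arm.capture('wrist'); T,W=wcloud(d,s); print(s['time_s'],s['tcp_pos'],s['force'],s['grip_width'])
save('w7.png',im)
h=cv2.cvtColor(im,cv2.COLOR_RGB2HSV)
y=(h[...,0]>20)&(h[...,0]<35)&(h[...,1]>90)&(h[...,2]>100)&(W[...,2]<.03)&(W[...,2]>0)&(np.hypot(W[...,0]-.5,W[...,1]-.105)<.05)
P=W[y]; print(y.sum(),P.min(0),P.max(0),P.mean(0))
Q=T[y]*1000; print('tool',Q.min(0),Q.max(0)); print(cv2.minEnclosingCircle(Q[:,:2].astype(np.float32)))
for t in ['coaster_top','amber_mid']: print([(np.round(r['location'],3).tolist(),round(r['confidence'],2)) for r in arm.place_of('wrist',t)])
print(go([.4997,.1046,.15],-60.5,s))
E
```

```text
14.2 [0.49788685 0.10091756 0.14974478] [ 0.52449273 -0.36989477  0.05535316] 0.3138278690008289
1952 [0.47494294 0.08136849 0.00469125] [0.52165052 0.12785887 0.01305199] [0.49859886 0.1047137  0.01076981]
tool [-22.89957417 -26.18864057 136.69996363] [ 25.54779639  19.44115982 145.06341542]
((1.3236638307571411, -2.647428512573242), 24.436513900756836)
[([0.505, 0.104, 0.007], 0.92)]
[([0.467, 0.165, 0.045], 0.89)]
(array([ 3.4, -2.3, -0.3]), np.float64(0.060514918623985406))
```

View pics/w7.png

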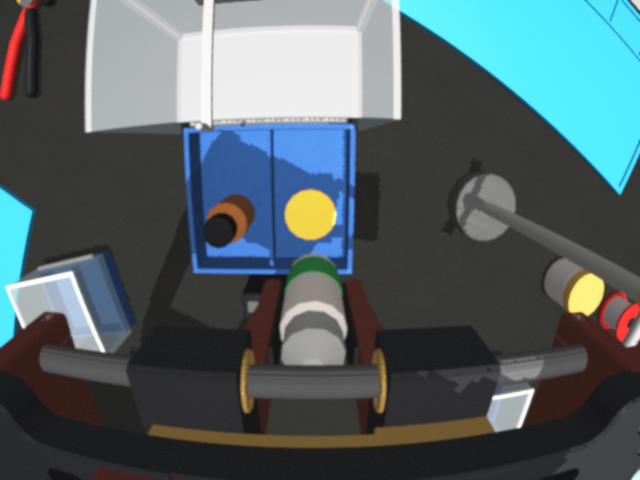

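The coaster at (311,215) is free and within about 3 mm. Descend in two stages.

Call:
carry_out(steps=[[[1, -3, 10, 0, 0, 0, 0.1], [0, 0, 25, 0, 0, 0, 0.1], [0, 0, 25, 0, 0, 0, 0.1], [0, 0, 20, 0, 0, 0, 0.1], [0, 0, 15, 0, 0, 0, 0.1], [0, 0, 10, 0, 0, 0, 0.1], [0, 0, 0, 0, 0, 0, 0.1]]])

```text
time_s: 15.05
tcp_pos: [0.4961, 0.104, 0.0435]
orientation: [[0.87, 0.492, -0.003], [0.492, -0.87, -0.0], [-0.003, -0.001, -1.0]]
force: [0.3, -0.4, -1.1]
grip_width: 0.312
gripper_force: 20.0
```

```bash
python3 - <<'E'
from h import *
s=arm.read_state(); im,d=arm.capture('wrist'); T,W=wcloud(d,s); print(s['time_s'],s['tcp_pos'],s['force'],s['grip_width'])
h=cv2.cvtColor(im,cv2.COLOR_RGB2HSV)
y=(h[...,0]>20)&(h[...,0]<35)&(h[...,1]>90)&(h[...,2]>100)&(W[...,2]<.03)&(W[...,2]>0)&(np.hypot(W[...,0]-.5,W[...,1]-.105)<.05)
print(y.sum(),cv2.minEnclosingCircle((T[y]*1000)[:,:2].astype(np.float32)))
u=W-np.array([.498,.144,0]); c,sn=np.cos(np.radians(29.5)),np.sin(np.radians(29.5)); lx=u[...,0]*c+u[...,1]*sn; ly=-u[...,0]*sn+u[...,1]*c
m=(lx>.05)&(lx<.17)&(np.abs(ly)<.09)&(W[...,2]>.12)&(d>0); print('cover',m.sum(), lx[m].min(), W[m][:,2].max(), d[m].min())
m=(W[...,2]>.04)&(np.abs(lx+.018)<.1)&(ly>.005)&(ly<.06)&(W[...,2]<.09);print('amber',m.sum(),lx[m].min(),lx[m].max(),ly[m].min(),ly[m].max())
E
```

```text
15.05 [0.49605003 0.10396755 0.04354874] [ 0.34350582 -0.35061263 -1.07997408] 0.31196515580034045
2804 ((1.9494813680648804, 0.7052916288375854), 24.309175491333008)
cover 50297 0.05790608463257245 0.18758921695331646 0.050000135
amber 6743 -0.062054849376354554 0.07931607673095797 0.005037737634357529 0.05997735128123958
```

Call:
carry_out(steps=[[[1, 0, 12, 0, 0, 0, 0.1], [0, 0, 8, 0, 0, 0, 0.1], [0, 0, 5, 0, 0, 0, 0.1], [0, 0, 3, 0, 0, 0, 0.1], [0, 0, 1, 0, 0, 0, 0.1], [0, 0, 0, 0, 0, 0, 0.1], [0, 0, 0, 0, 0, 0, 0.1]]])

```text
time_s: 15.8
tcp_pos: [0.4986, 0.1048, 0.0162]
orientation: [[0.87, 0.493, 0.0], [0.493, -0.87, 0.0], [0.0, 0.0, -1.0]]
force: [-0.0, -0.5, -0.4]
grip_width: 0.311
gripper_force: 20.0
```

Call:
carry_out(steps=[[[0, 0, 1.5, 0, 0, 0, 0.1], [0, 0, 1, 0, 0, 0, 0.1], [0, 0, 0.5, 0, 0, 0, 0.1], [0, 0, 0, 0, 0, 0, 0.1], [0, 0, 0, 0, 0, 0, 0.1]]])

```text
time_s: 16.3
tcp_pos: [0.4984, 0.1048, 0.013]
orientation: [[0.87, 0.493, -0.0], [0.493, -0.87, 0.0], [0.0, -0.0, -1.0]]
force: [-0.5, 0.2, -0.1]
grip_width: 0.311
gripper_force: 20.0
```

Call:
carry_out(steps=[[[0, 0, 1, 0, 0, 0, 0.1], [0, 0, 0, 0, 0, 0, 0.1], [0, 0, 0, 0, 0, 0, 0.1]]])

```text
time_s: 16.6
tcp_pos: [0.4986, 0.1048, 0.0128]
orientation: [[0.87, 0.493, 0.001], [0.493, -0.87, 0.0], [0.001, 0.0, -1.0]]
force: [-2.0, 0.0, 10.1]
grip_width: 0.311
gripper_force: 20.0
```

Foot contact felt. I'll ease off and open partway, because of the amber bottle and the wall.

Call:
carry_out(steps=[[[0, 0, -0.7, 0, 0, 0, 0.1], [0, 0, 0, 0, 0, 0, 0.3], [0, 0, 0, 0, 0, 0, 0.36], [0, 0, 0, 0, 0, 0, 0.4], [0, 0, 0, 0, 0, 0, 0.45], [0, 0, 0, 0, 0, 0, 0.5], [0, 0, 0, 0, 0, 0, 0.5], [0, 0, 0, 0, 0, 0, 0.5]]])

```text
time_s: 17.4
tcp_pos: [0.4984, 0.1048, 0.0126]
orientation: [[0.87, 0.493, -0.0], [0.493, -0.87, 0.0], [-0.0, -0.0, -1.0]]
force: [0.2, -0.2, -0.4]
grip_width: 0.501
gripper_force: 0.0
```

```bash
python3 - <<'E'
from h import *
s=arm.read_state(); im,d=arm.capture('wrist'); T,W=wcloud(d,s); print(s['time_s'],s['tcp_pos'],s['force'],s['grip_width'])
m=(T[...,2]<0.05)&(T[...,2]>-.1)&(np.abs(T[...,1])<.019)&(np.abs(T[...,0])<.03)
for z in range(-85,10,10):
    q=T[m&(np.abs(T[...,2]-z/1000)<.004)]
    if len(q): print(z,len(q),(q.min(0)*1000).round(),(q.max(0)*1000).round())
E
```

```text
17.4 [0.49835492 0.10477642 0.0126408 ] [ 0.22029962 -0.21223431 -0.41682353] 0.5013498076507973
-85 1815 [ -6. -12. -89.] [ 11.  12. -81.]
-75 584 [  1. -11. -79.] [ 11.  12. -71.]
-65 1005 [ -6. -14. -69.] [ 13.  14. -61.]
-55 446 [ -0. -14. -59.] [ 13.  14. -51.]
-45 384 [ -0. -14. -49.] [ 13.  14. -41.]
-35 414 [ -0. -14. -39.] [ 13.  14. -31.]
-25 285 [  1. -14. -29.] [ 14.  14. -21.]
-15 254 [  2. -14. -19.] [ 14.  14. -11.]
-5 88 [  6. -12.  -9.] [13. 12. -4.]
5 3065 [-26. -19.   1.] [30. 19.  9.]
```

The bottle stands upright. Now retreat, pass over the open cover and come down behind it.

Call:
carry_out(steps=[[[0, 0, -8, 0, 0, 0, 0.5], [0, 0, -20, 0, 0, 0, 0.5], [0, 0, -40, 0, 0, 0, 0.5], [0, 0, -50, 0, 0, 0, 0.5], [0, 0, -50, 0, 0, 0, 0], [0, 0, -40, 0, 0, 0, 0], [41, -7, 0, 0, 0, 0, 0], [41, -7, 0, 0, 0, 0, 0], [41, -7, 0, 0, 0, 0, 0], [41, -7, 0, 0, 0, 0, 0], [40, -6, 0, 0, 0, 0, 0], [0, 0, 0, 0, 0, 0, 0]]])

```text
time_s: 18.65
tcp_pos: [0.6622, 0.2378, 0.2202]
orientation: [[0.869, 0.494, 0.002], [0.494, -0.869, 0.002], [0.002, -0.0, -1.0]]
force: [-0.9, -0.6, 0.2]
grip_width: 0.008
gripper_force: 0.0
```

```bash
python3 - <<'E'
from h import *
s=arm.read_state(); print(s['time_s'],s['tcp_pos'],s['qpos'],s['grip_width'])
im,d=arm.capture('top'); save('top2.png',im)
for t in ['flux_mid','coaster_top','press_mark']: print(t,[(np.round(r['location'],3).tolist(),round(r['confidence'],2)) for r in arm.place_of('top',t)])
im,d=arm.capture('side'); save('side3.png',im)
for t in ['flux_mid','amber_mid','coaster_top','press_mark','spool_mid','tin_mid','stand_mid']: print(t,[(np.round(r['location'],3).tolist(),round(r['confidence'],2)) for r in arm.place_of('side',t)])
a=np.radians(29.5);u=np.array(s['tcp_pos'])[:2]-[.498,.144]; lx=u@[np.cos(a),np.sin(a)]; ly=u@[-np.sin(a),np.cos(a)]; print('local',lx,ly)
prev=None
for th in [1.6,1.5,1.4,1.3,1.2,1.1,1.0,.9,.8,.7,.6,.5,.4,.3,.2,.1,.05,0,-.05,-.1]:
    c,n=np.cos(th),np.sin(th); p=np.array([70-125*c+78*n+10*n,40+125*n+78*c]); print(th,p.round(1),None if prev is None else (p-prev).round(1)); prev=p
E
```

```text
18.65 [0.66224325 0.23778801 0.2201685 ] [2.46053372e-01 4.85307222e-01 1.22239200e+00 1.01374034e-03
 1.43168278e+00 1.29977362e+00] 0.007743937259443854
flux_mid [([0.503, 0.104, 0.058], 0.66)]
coaster_top [([0.498, 0.107, 0.008], 0.55)]
press_mark [([0.368, -0.182, 0.08], 0.7), ([0.629, 0.22, 0.164], 0.67), ([0.265, 0.262, 0.087], 0.64), ([0.502, 0.106, 0.059], 0.26)]
flux_mid [([0.495, 0.108, 0.056], 0.79)]
amber_mid [([0.468, 0.168, 0.045], 0.96)]
coaster_top [([0.497, 0.106, 0.01], 0.59)]
press_mark [([0.63, 0.217, 0.157], 0.73), ([0.266, 0.264, 0.081], 0.69), ([0.369, -0.182, 0.081], 0.6)]
spool_mid []
tin_mid [([0.579, -0.188, 0.027], 0.59), ([0.557, 0.175, 0.039], 0.35)]
stand_mid [([0.596, -0.039, 0.117], 0.83)]
local 0.18913347767030886 0.0007516852010572977
1.6 [161.6 162.7] None
1.5 [148.9 170.2] [-12.7   7.5]
1.4 [135.5 176.4] [-13.5   6.2]
1.3 [121.4 181.3] [-14.1   4.9]
1.2 [106.7 184.8] [-14.6   3.5]
1.1 [ 91.7 186.8] [-15.   2.]
1.0 [ 76.5 187.3] [-15.2   0.5]
0.9 [ 61.2 186.4] [-15.3  -0.9]
0.8 [ 46. 184.] [-15.2  -2.4]
0.7 [ 31.1 180.2] [-15.   -3.8]
0.6 [ 16.5 175. ] [-14.6  -5.2]
0.5 [  2.5 168.4] [-14.   -6.6]
0.4 [-10.9 160.5] [-13.4  -7.9]
0.3 [-23.4 151.5] [-12.5  -9.1]
0.2 [-35.  141.3] [-11.6 -10.2]
0.1 [-45.6 130.1] [-10.6 -11.2]
0.05 [-50.4 124.1] [-4.9 -5.9]
0 [-55. 118.] [-4.6 -6.1]
-0.05 [-59.2 111.7] [-4.2 -6.3]
-0.1 [-63.2 105.1] [-3.9 -6.5]
```

View pics/side3.png

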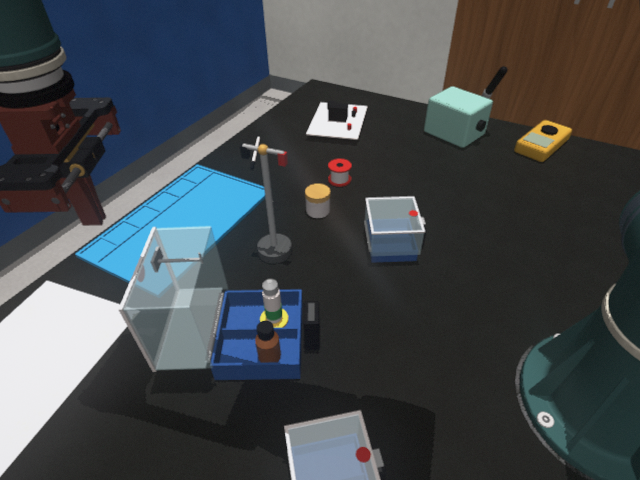

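The bottle is upright on the coaster at (272,300). The gripper is behind the cover, at upper left. Come down behind the roof and swing the cover forward along the arc.

Call:
carry_out(steps=[[[0, 0, 40, 0, 0, 0, 0], [0, 0, 40, 0, 0, 0, 0], [0, 0, 13, 0, 0, 0, 0], [-10, 0, 0, 0, 0, 0, 0], [-12, 0, -2, 0, 0, 0, 0], [-12, 0, -6, 0, 0, 0, 0], [-13, 0, -6, 0, 0, 0, 0], [-14, 0, -5, 0, 0, 0, 0]]])

```text
time_s: 20.05
tcp_pos: [0.6067, 0.2047, 0.1492]
orientation: [[0.87, 0.493, 0.004], [0.493, -0.87, 0.001], [0.004, 0.001, -1.0]]
force: [2.8, 1.2, -0.8]
grip_width: 0.005
gripper_force: 1.6
```

```bash
cat >> h.py <<'E'
def loc(s):
    a=np.radians(29.5);u=np.array(s['tcp_pos'])[:2]-[.498,.144]; return (u@[np.cos(a),np.sin(a)]*1000,u@[-np.sin(a),np.cos(a)]*1000,s['tcp_pos'][2]*1000+34)
E
python3 - <<'E'
from h import *
s=arm.read_state(); print(s['time_s'],np.round(loc(s),1),s['force'])
arm.capture('side'); print([(np.round(r['location'],3).tolist(),round(r['confidence'],2)) for r in arm.place_of('side','press_mark')])
s=arm.read_state(); print(s['time_s'],np.round(loc(s),1),s['force'])
E
```

```text
20.05 [124.5  -0.7 183.2] [ 2.81092071  1.21679244 -0.80634626]
[([0.596, 0.204, 0.177], 0.91), ([0.368, -0.181, 0.079], 0.84), ([0.267, 0.264, 0.085], 0.63), ([0.595, -0.316, 0.017], 0.46)]
20.15 [123.4  -0.7 183.4] [3.22921127 1.66270345 2.77661707]
```

Call:
carry_out(steps=[[[-15, 0, -3, 0, 0, 0, 0], [-15, 0, -2, 0, 0, 0, 0], [-15, 0, 0, 0, 0, 0, 0], [-15, 0, 1, 0, 0, 0, 0], [-15, 0, 2, 0, 0, 0, 0], [-15, 0, 4, 0, 0, 0, 0], [-15, 0, 5, 0, 0, 0, 0], [-14, 0, 7, 0, 0, 0, 0], [-13, 0, 8, 0, 0, 0, 0]]])

```text
time_s: 21.05
tcp_pos: [0.4918, 0.1395, 0.1256]
orientation: [[0.87, 0.493, 0.003], [0.493, -0.87, 0.0], [0.003, 0.001, -1.0]]
force: [2.5, 0.8, 1.1]
grip_width: 0.005
gripper_force: 1.1
```

```bash
python3 - <<'E'
from h import *
s=arm.read_state(); print(s['time_s'],np.round(loc(s),1),s['force'])
arm.capture('side'); print([(np.round(r['location'],3).tolist(),round(r['confidence'],2)) for r in arm.place_of('side','press_mark')])
s=arm.read_state(); print(s['time_s'],np.round(loc(s),1),s['force'])
E
```

```text
21.05 [ -7.6  -0.9 159.6] [2.53071971 0.83863384 1.07357916]
[([0.267, 0.264, 0.082], 0.76), ([0.368, -0.182, 0.083], 0.73), ([0.481, 0.136, 0.155], 0.6)]
21.15 [-10.4  -0.  158.3] [ 0.76992215 -0.49934382  3.37755704]
```

Call:
carry_out(steps=[[[-12.5, 0, 9, 0, 0, 0, 0], [-11.5, 0, 10, 0, 0, 0, 0], [-10.5, 0, 11, 0, 0, 0, 0], [-5, 0, 6, 0, 0, 0, 0], [-4, 0, 6, 0, 0, 0, 0], [-1, 0, 5, 0, 0, 0, 0], [0, 0, 4, 0, 0, 0, 0], [0, 0, 3, 0, 0, 0, 0], [0, 0, 0, 0, 0, 0, 0], [0, 0, 0, 0, 0, 0, 0]]])

```text
time_s: 22.15
tcp_pos: [0.4496, 0.1165, 0.071]
orientation: [[0.87, 0.494, -0.006], [0.494, -0.87, -0.003], [-0.006, -0.001, -1.0]]
force: [-6.8, -5.0, 13.9]
grip_width: 0.006
gripper_force: 7.6
```

Call:
carry_out(steps=[[[0, 0, -4, 0, 0, 0, 0], [0, 0, -6, 0, 0, 0, 0], [0, 0, -8, 0, 0, 0, 0], [0, 0, -15, 0, 0, 0, 0], [-15, 0, -30, 0, 0, 0, 0], [-25, 0, -40, 0, 0, 0, 0], [-25, 0, -40, 0, 0, 0, 0], [0, 0, 0, 0, 0, 0, 0], [0, 0, 0, 0, 0, 0, 0], [0, 0, 0, 0, 0, 0, 0]]])

```text
time_s: 23.15
tcp_pos: [0.3957, 0.086, 0.213]
orientation: [[0.87, 0.493, -0.001], [0.493, -0.87, 0.0], [-0.001, -0.001, -1.0]]
force: [0.0, 0.0, -0.2]
grip_width: 0.002
gripper_force: 0.0
```

```bash
python3 - <<'E'
from h import *
s=arm.read_state(); print(s['time_s'],s['tcp_pos'],s['force'])
im,d=arm.capture('side'); save('side4.png',im)
for t in ['press_mark','flux_mid','amber_mid','tin_mid','spool_mid','stand_mid']: print(t,[(np.round(r['location'],3).tolist(),round(r['confidence'],2)) for r in arm.place_of('side',t)])
im,d=arm.capture('top')
for t in ['press_mark','flux_mid','amber_mid','coaster_top','tin_mid','spool_mid']: print(t,[(np.round(r['location'],3).tolist(),round(r['confidence'],2)) for r in arm.place_of('top',t)])
E
```

```text
23.15 [0.39574287 0.08602175 0.21299043] [ 0.04672316  0.03722262 -0.16019929]
press_mark [([0.451, 0.119, 0.113], 0.8), ([0.266, 0.267, 0.082], 0.64), ([0.369, -0.18, 0.08], 0.6)]
flux_mid []
amber_mid []
tin_mid [([0.58, -0.19, 0.024], 0.45)]
spool_mid []
stand_mid [([0.594, -0.038, 0.12], 0.89)]
press_mark [([0.265, 0.26, 0.087], 0.61)]
flux_mid [([0.582, -0.194, 0.028], 0.54)]
amber_mid []
coaster_top []
tin_mid [([0.582, -0.193, 0.03], 0.86), ([0.595, -0.32, 0.02], 0.68)]
spool_mid [([0.595, -0.32, 0.019], 0.57)]
```

View pics/side4.png

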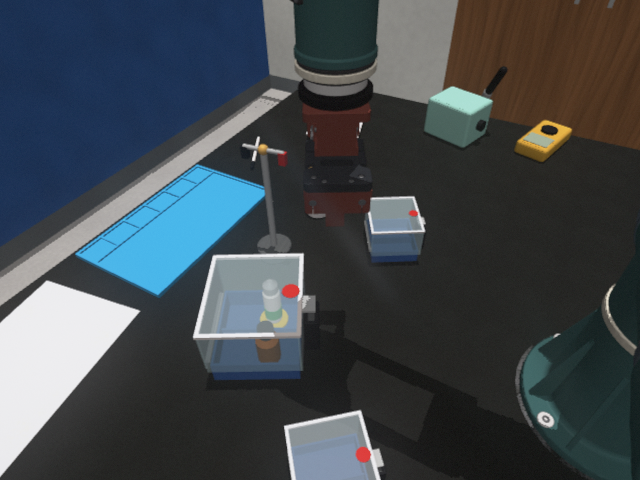

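The cover is latched with its dot at (290,291), as at the start. The bottle is upright on the coaster at (272,300), and nothing else has moved. Handing in.

```bash
python3 -c "
from rig import arm
print(arm.job_done())"
```

```text
the job is handed in; nothing more can be done
None
```

I pressed the cover open, stood the flux bottle upright on the coaster, pressed the cover shut until it latched, and handed the job in at about 23 s; no verdict came back, but the last images showed the cover closed, the bottle upright and nothing else visibly moved.

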